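Load the buckle tumbler and click its speed up four notches

TASK

Get the buckle tumbler ready: first lower the largest of the three ceramic burnishing balls gently into the steel drum and let go of it there - set it down, do not drop it or knock it. Then push the thumb lever on the tumbler towards the drum, on to the sixth of its eight notches, counted from the end away from the drum: on the way let it rest about half a second in the fourth and in the fifth notch, and never let it go past the sixth. Leave the other two balls and everything else on the bench where they are.

Things in the scene. Friction and masses are not known exactly. Their poses are not given: they have to be found in the camera images.
- tumbler: benchtop buckle tumbler, fixed to the bench; origin on the bench at the middle of the machine. In its own frame: a grey box 180 (x) x 190 (y) x 60 mm high, centred at y = -90 mm, carries the thumb lever; a round open steel drum stands at x = 0, y = +105 mm. Two flat buckles lie in the drum, out of its middle.
- drum_rim (a point): centre of the mouth of the tumbler's drum, 80 mm above the bench; the drum is 170 mm across outside, 158 mm inside, wall 6 mm, 68 mm deep
- drum_floor (a point): centre of the drum's inner floor, 12 mm above the bench; axes as the tumbler's. The floor is level: a ball set down slowly near the middle stays about there.
- lever_pivot (a point): the lever's vertical pivot axis at the top face of the grey box (60 mm above the bench), at x = +50, y = -90 mm in the tumbler's frame. At lever angle q the arm points from the pivot along (-cos a, -sin a) in the tumbler's x, y, with a = 0.916 - q.
- speed_lever (a joint): angle (rad) of the thumb lever swinging level over the box; grows towards the drum. 8 notches 0.262 (15 degrees) apart: the first, farthest from the drum, at 0, the sixth at 1.309, the last at 1.833; each has a brass stud beyond the arm's end. Starts in one of the first three. Leaving a notch takes about 5 N at the paddle; past half-way a spring pulls it into the next, where it stays.
- lever_paddle (a point): centre of the black upright thumb paddle at the arm's end, 90 mm from the pivot, 93 mm above the bench; 22 mm along the arm, 10 mm thick in the swing direction, 42 mm high (72 to 114 mm above the bench). x axis: along the arm towards the pivot. One click moves it 24 mm along its arc. The arm is 12 mm wide, its top 74 mm above the bench.
- rack: fixed wooden board 70 x 260 x 6 mm with three upright rubber ring seats (34 mm outside, 24 mm hole, tops 24 mm above the bench) in a row along its y axis, 85 mm apart, the middle one at its centre; origin at the centre of its underside. Each seat holds one ball; which ball is on which seat varies.
- ball_large_center (a point): centre of the large white ceramic ball, 50 mm in diameter, about 0.2 kg, the one to load; on its seat the centre is 46 mm above the bench
- ball_large: the large ball; its origin is a point on its surface and turns with it: use point ball_large_center
- ball_medium_center (a point): centre of the medium white ball, 37 mm in diameter; stays on its seat
- ball_small_center (a point): centre of the small white ball, 29 mm in diameter; stays on its seat
- spray_can: bystander, leave it alone; origin at the centre of its underside; spray can 60 mm across, 150 mm high, beyond the machines
- glue_bottle: bystander, leave it alone; origin at the centre of its underside; squat white glue bottle 72 mm across with a red nozzle, 120 mm high, beyond the machines
- hammer: bystander, leave it alone; origin at the centre of its underside; hammer lying along its x axis
- outsole: bystander, leave it alone; origin at the centre of its underside; orange-brown shoe sole 236 x 88 mm, 10 mm thick, 24 mm at the heel
- tack_tin: bystander, leave it alone; origin at the centre of its underside; open round tin 64 mm across, 30 mm high, between the robot, the rack and the tumbler
- heel_block: bystander, leave it alone; origin at the centre of its underside; black rubber heel piece about 82 x 58 x 20 mm
Not all that is in view belongs to the job. What is shaped like the ball_large but black or purple is not meant.

How it is judged:
On the way, in this order (a step that is already met when the one before it is completed fails the run):
1. the large ball lies released on the drum's floor (horizontal distance between ball_large_center and drum_floor below 0.058 m and z of ball_large_center in the frame of drum_floor between 0.018 and 0.032 m and linear speed of ball_large below 0.05 m/s and contact force between ball_large and the fingers below 0.1 N), for 0.2 s.
2. the lever rests in the fourth notch (value of joint speed_lever between 0.715 and 0.855 rad and velocity of joint speed_lever between -0.1 and 0.1 rad/s), for 0.3 s.
3. the lever rests in the fifth notch (value of joint speed_lever between 0.977 and 1.117 rad and velocity of joint speed_lever between -0.1 and 0.1 rad/s), for 0.3 s.
4. the lever rests in the sixth notch (value of joint speed_lever between 1.239 and 1.379 rad and velocity of joint speed_lever between -0.1 and 0.1 rad/s), for 0.3 s.
At the end, for the whole second after the job is handed in: the large ball lies released and at rest on the drum's floor (centre within 58 mm of the drum's axis), and the lever rests in its sixth notch (1.309 rad, within 0.07) (all of step 1 and all of step 4); the robot touches nothing.
It fails at once if the large ball is knocked or pressed against the tumbler (over 30 N) (contact force between ball_large and tumbler above 30 N).
It fails at once if the lever goes past the sixth notch (value of joint speed_lever above 1.44 rad).
It fails at once if the large ball is dropped into the drum (falls free by over about 10 mm) (horizontal distance between ball_large_center and drum_floor below 0.085 m and contact force between ball_large and the fingers below 0.05 N and linear speed of ball_large above 0.45 m/s).
It fails at once if another ball is moved off its seat (15 mm) (distance of any of ball_medium_center, ball_small_center from where it was at the start of the episode above 0.015 m).
It fails at once if another thing on the bench is moved by over 30 mm (distance of any of spray_can, glue_bottle, hammer, outsole, tack_tin, heel_block from where it was at the start of the episode above 0.03 m).
It also fails if it takes over 67 s, if anything falls off the work surface, if the arm or the gripper's body presses on something with over 40 N, if the wrist force passes 120 N, or if a joint passes its speed limit or range.

ROBOT

A 7-joint arm with a two-finger parallel gripper is mounted at the origin on the work surface. World frame = base frame: x ahead of the robot, y to its left, z up, the work surface at z = 0. Lengths are in m, angles in rad, forces in N, time in s.
With the tool pointing down it reaches from about 0.4 to 0.9 m from the base axis. Payload 5.5 kg.
Tool frame: the origin (TCP) lies midway between the tips of the shut fingers; the grasp point (between the pads) lies 19 mm behind it (manip.grip_depth is the distance from the TCP to the grasp point, in m); z points along the fingers, y is the line along which they close (so a half turn about z gives the same grasp; the last joint's range is limited). The gripper opens to 92 mm and grips with 3 to 60 N. Pads are 19 mm wide; open, the fingers measure 130 mm over their backs; the gripper's body (75 mm by 190 mm) begins 47 mm behind the grasp point.
Start: joints at [1.479, 0.501, -0.427, 1.55, 0.221, 1.138, -0.21], TCP at [0.226, -0.61, 0.227] pointing down, gripper open.
Joint ranges: [-2.88, 2.88], [-0.31, 2.03], [-1.54, 1.56], [0.2, 2.42], [-1.41, 4.55], [0.19, 2.02], [-2.57, 2.57]. Speed limits (rad/s): [2.57, 2.57, 3.14, 3.14, 3.14, 3.14, 3.14].

INTERFACE

Orientations are given as a unit quaternion [x, y, z, w].
In Python, from bench import manip, effector, viewer gives the robot as it stands. Calls block until the motion is done:
- manip.move_pose(position, orientation): joint-space move of the TCP to a pose.
- manip.servo_line(position, ori=None, vel=0.15): straight line of the TCP; ori=None keeps the orientation; vel is the mean speed in m/s.
- manip.movej(angles): joint-space move.
- effector.open_jaws() and effector.close(f_grip=None): open the fingers fully, or close them until they stop; f_grip is the grip in N (None keeps the last).
- manip.sleep(seconds).
- manip.solve_ik(position, orientation): joint angles nearest the present ones, or None.
- viewer.get_image(name): name is "side" or "top" or "wrist"; returns the picture (384x512x3 uint8, red, green, blue); there is no depth.
- viewer.get_calibration(name): a dict with "vfov" (degrees; the focal length in pixels is half the picture's height over the tangent of half this angle, whatever the lens; pixels are square), "cx", "cy" (the principal point, pixels), "eye" and "attitude" of the camera in the world. Camera axes: x right, y down, z forward; pixel columns grow to the right and rows downward; lengths in m; the calibration is good to about 2 mm. A picture is of the moment at which its call begins: read the wrist's pose just before it. get_calibration takes no time and is no camera call; for the wrist camera it gives the pose at the moment of the call.
A pose or a line that the arm cannot do raises manip.PlanningError and nothing moves.
- manip.hand_in(): hands the job in; it is judged then, once.
Readings, each from a call of its own:
- manip.current_clock(): time.
- manip.current_q(): joint angles.
- manip.current_joint_velocities(): joint speeds.
- manip.current_tau(): joint torques, N m.
- manip.current_tool_pos(): TCP position.
- manip.current_tcp_rot(): TCP orientation.
- manip.current_force(): force on the tool from outside, world axes, zero at the start.
- manip.current_wrist_torque(): the same for the moment, N m.
- manip.current_finger_gap(): finger opening in m.
- manip.current_gripper_force(): force on a finger pad.
Only numpy, scipy, OpenCV 4.12 (cv2) and the standard library are available. Lean on these libraries where they do the work, as an engineer would, in place of code of your own. Each camera call takes 0.05 s, during which the arm holds its last target. There are 200 camera calls.

## Working session

There is one attempt and no reset: what is moved stays moved. The work goes in short steps, each a Python script; the robot and the scene stay as the last script left them, time stands still between calls to the robot, and variables do not carry over. Pictures are saved under pics/ and viewed, at most 10 in all, crops included, and the job is handed in when it is done.

```bash
mkdir -p pics; ls; python3 - <<'E'
from bench import manip, effector, viewer
import cv2
for n in("top","side"):
    im=viewer.get_image(n); cv2.imwrite(f"pics/{n}0.png",im[:,:,::-1]); print(n,viewer.get_calibration(n))
print(manip.current_tcp_rot(),manip.current_clock(),manip.current_finger_gap(),manip.grip_depth)
E
```

```text
pics
top {'vfov': 51.91968355586013, 'cx': 256.4960185642972, 'cy': 193.79983880146088, 'eye': array([0.39524633, 0.0485953 , 1.23578331]), 'attitude': array([ 0.71558678, -0.69430274,  0.06083063, -0.04667861])}
side {'vfov': 44.1787486131436, 'cx': 253.26824450059516, 'cy': 190.70810417254407, 'eye': array([ 0.03931655, -1.13368398,  1.13752227]), 'attitude': array([ 0.88656562, -0.17839181,  0.08816208, -0.4176185 ])}
[ 9.84308554e-01  1.76453688e-01 -1.25710768e-04 -8.66266707e-04] 0.1 0.09173937941299208 0.0188
```

View pics/top0.png

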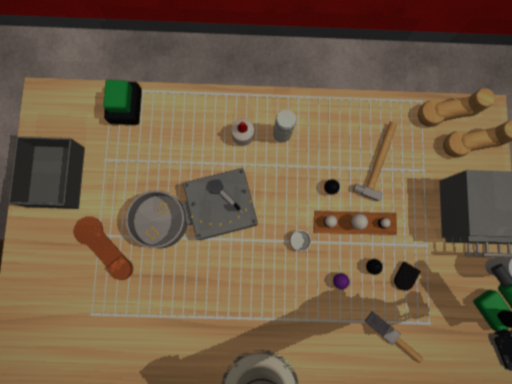

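View pics/side0.png

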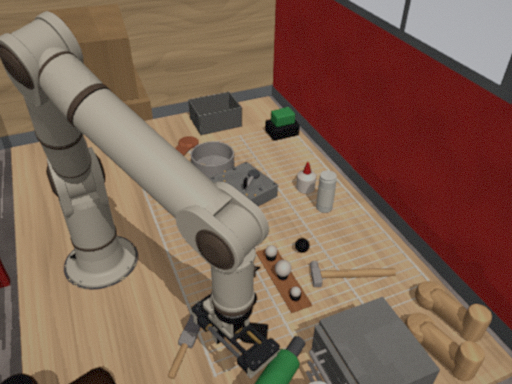

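The top view shows the rack at (355,222) with the large ball in the middle at (359,221), medium at about (331,221) and small at (384,224). The drum is at (155,219), the box at (220,204), the lever runs from its pivot near (214,186) to the paddle at about (237,207), and the tin is at (299,240). In the side view the balls are at (271,252), (283,269) and (295,292), and the drum is at (213,157).

```bash
cat > h.py <<'E'
import numpy as np, cv2
from scipy.spatial.transform import Rotation as R
from bench import manip, effector, viewer
def ray(c,u,v):
    f=192/np.tan(np.radians(c['vfov'])/2)
    d=R.from_quat(c['attitude']).apply([(u-c['cx'])/f,(v-c['cy'])/f,1.]); return np.array(c['eye']),d/np.linalg.norm(d)
def onz(c,u,v,z):
    e,d=ray(c,u,v); return e+d*(z-e[2])/d[2]
def tri(r1,r2):
    (a,b),(c,d)=r1,r2; s=np.linalg.lstsq(np.c_[b,-d],c-a,rcond=None)[0]
    p,q=a+s[0]*b,c+s[1]*d; return (p+q)/2,np.linalg.norm(p-q)
def proj(c,p):
    f=192/np.tan(np.radians(c['vfov'])/2); x=R.from_quat(c['attitude']).inv().apply(np.array(p)-c['eye'])
    return c['cx']+f*x[0]/x[2],c['cy']+f*x[1]/x[2]
def down(yaw): # tool down, tool y axis (closing line) at angle yaw in world xy
    y=np.array([np.cos(yaw),np.sin(yaw),0]); z=np.array([0,0,-1.]); return R.from_matrix(np.c_[np.cross(y,z),y,z]).as_quat()
def blobs(m,amin=15):
    n,l,s,c=cv2.connectedComponentsWithStats(m.astype(np.uint8)); return [(np.round(c[i],1),s[i]) for i in range(1,n) if s[i][4]>=amin]
E
python3 - <<'E'
from h import *
top=cv2.imread('pics/top0.png');side=cv2.imread('pics/side0.png')
for n,im,(x0,y0,x1,y1) in(("top",top,(310,205,400,240)),("side",side,(255,240,312,310))):
    h=cv2.cvtColor(im[y0:y1,x0:x1],cv2.COLOR_BGR2HSV); m=(h[...,1]<75)&(h[...,2]>110)
    for c,s in blobs(m): print(n,c+[x0,y0],s[2:], )
ct,cs=viewer.get_calibration('top'),viewer.get_calibration('side')
print('drum',onz(ct,155,219,.08),onz(cs,213,157,.08),'ball',tri(ray(ct,359,221),ray(cs,283,269)))
a=cv2.resize(top[160:255,120:265],None,fx=5,fy=5,interpolation=3)
b=cv2.resize(side[135:215,180:290],None,fx=5,fy=5,interpolation=3)
cv2.imwrite('pics/a.png',a);cv2.imwrite('pics/b.png',b)
E
```

```text
top [360.9 220.9] [ 13  15 141]
top [331.5 220.6] [10 11 82]
top [386.2 222.2] [ 7  8 44]
side [272.  246.8] [ 40  16 248]
side [288.7 253.3] [15  6 38]
side [288.7 265.6] [ 36  22 315]
side [267.  291.6] [ 30  41 337]
side [302.7 276. ] [15  7 39]
side [306.2 284.3] [11  6 34]
side [295.4 291. ] [10  9 75]
side [308.8 293.5] [ 6  4 15]
drum [0.48900021 0.32212539 0.08      ] [0.48366656 0.2928483  0.08      ] ball (array([ 0.50473535, -0.28824139,  0.03916613]), np.float64(0.0007280477760132424))
```

View pics/a.png

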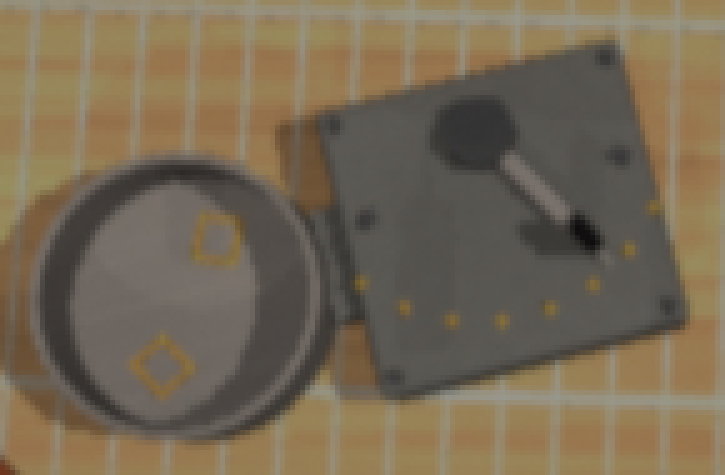

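View pics/b.png

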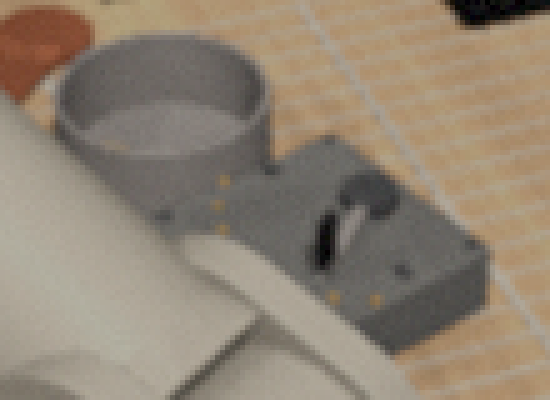

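In crop a (5x, offset 120,160) the drum rim centre is about (182,294), the studs run from (655,208) (first) to (361,284) (eighth), the box corners are (318,110), (612,42), (688,320) and (395,398), and the black paddle is at (587,235). In crop b (5x, offset 180,135) the rim centre is about (163,96), the paddle is at (324,240), and the visible box corners are (330,135) and (488,250).

```bash
python3 - <<'E'
from h import *
ct,cs=viewer.get_calibration('top'),viewer.get_calibration('side')
A=lambda x,y:ray(ct,x/5+120-.4,y/5+160-.4); B=lambda x,y:ray(cs,x/5+180-.4,y/5+135-.4)
at=lambda r,z:r[0]+r[1]*(z-r[0][2])/r[1][2]
print('rim',tri(A(182,294),B(163,96)), at(A(182,294),.08))
print('paddle',tri(A(587,235),B(324,240)))
print('corner',tri(A(612,42),B(488,250)))
C=[at(A(*p),.06) for p in((318,110),(612,42),(688,320),(395,398))]
C=np.array(C)[:,:2];print('box',C,C.mean(0),[np.linalg.norm(C[i]-C[i-1]) for i in range(4)])
rim=at(A(182,294),.08)[:2]; d=rim-C.mean(0); print('dist(195)',np.linalg.norm(d))
y=d/np.linalg.norm(d); y2=(C[0]+C[3]-C[1]-C[2]);y2/=np.linalg.norm(y2); print('yaw',[np.degrees(np.arctan2(-v[0],v[1])) for v in(y,y2)])
x=np.array([y[1],-y[0]]);o=C.mean(0)+.09*y
piv=o+.05*x-.09*y
for s in((655,208),(630,250),(593,285),(550,308),(502,320),(452,320),(404,307),(361,284)):
    v=at(A(*s),.062)[:2]-piv; print('stud q',.916-np.arctan2(-v@y,-v@x),np.linalg.norm(v))
v=tri(A(587,235),B(324,240))[0][:2]-piv; print('lever q',.916-np.arctan2(-v@y,-v@x),np.linalg.norm(v), 'piv',piv,'hub',at(A(475,133),.065))
for n in((359.,221.),(360.9,220.9)): print('ball',tri(ray(ct,*n),ray(cs,283,269)))
b=tri(ray(ct,360.,221),ray(cs,283,269))[0]
for n in((331.5,220.6),(386.2,222.2)): print(onz(ct,*n,.04))
print('tin',onz(ct,299,240,.03))
manip.move_pose([b[0]-.0,b[1],.25],down(0)); print(manip.current_q(),manip.current_clock())
im=viewer.get_image('wrist');print(viewer.get_calibration('wrist'));cv2.imwrite('pics/w1.png',im[:,:,::-1])
E
```

```text
rim (array([0.49056532, 0.32067152, 0.075173  ]), np.float64(0.0014098467955447227)) [0.49084175 0.31933967 0.08      ]
paddle (array([0.53029672, 0.08417005, 0.093654  ]), np.float64(0.001995373440299772))
corner (array([0.65504061, 0.07420541, 0.0536931 ]), np.float64(0.0006687915528471879))
box [[0.60612767 0.24983801]
 [0.65397969 0.07397137]
 [0.48613233 0.02291726]
 [0.43481611 0.19475791]] [0.54526395 0.13537114] [np.float64(0.1799485106755368), np.float64(0.18226050459540075), np.float64(0.17544018843622208), np.float64(0.17933923365753363)]
dist(195) 0.19184940506303053
yaw [np.float64(16.47945177466194), np.float64(15.918473346614942)]
stud q 0.002177196646295121 0.11246911317086973
stud q 0.26476290463348484 0.11242562725683747
stud q 0.5366098512321931 0.11210010362382689
stud q 0.7961092618453309 0.11172276791718987
stud q 1.0592019644430055 0.11173418710652772
stud q 1.3245754970023422 0.11228650107349376
stud q 1.5882718938080411 0.11285380449071844
stud q 1.8454079299065023 0.11447469774306757
lever q 0.39896230477872885 0.09073719902989942 piv [0.59321003 0.14955471] hub [0.59426018 0.15422629 0.065     ]
ball (array([ 0.50473535, -0.28824139,  0.03916613]), np.float64(0.0007280477760132424))
ball (array([ 0.50371625, -0.29227513,  0.04417689]), np.float64(0.0029050354223364595))
[ 0.50366851 -0.2038103   0.04      ]
[ 0.50386968 -0.37171418  0.04      ]
tin [ 0.44234796 -0.10647924  0.03      ]
[ 1.12011036  0.44598297 -0.84192085  1.69209666  0.35853932  1.16626216
  0.17883535] 1.6667
{'vfov': 60.90224184649581, 'cx': 262.002889876586, 'cy': 192.8874196141416, 'eye': array([ 0.50357986, -0.21744084,  0.40844993]), 'attitude': array([ 9.90319867e-01, -1.77999580e-03, -5.24949851e-04,  1.38791629e-01])}
```

View pics/w1.png

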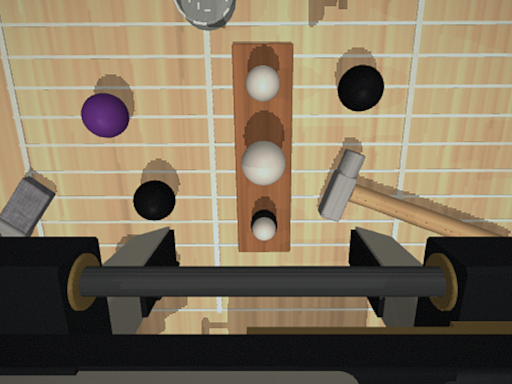

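The wrist view shows the large ball at (263,163) on the middle seat, the medium ball at (262,83) and the small one at (264,228). The fingers straddle the row cleanly, and the black balls and the hammer head are outside the finger path.

```bash
cat >> h.py <<'E'
def wball(u,v,w=45):
    c=viewer.get_calibration('wrist'); im=viewer.get_image('wrist'); u0,v0=max(int(u)-w,0),max(int(v)-w,0)
    h=cv2.cvtColor(im[v0:v0+2*w,u0:u0+2*w],cv2.COLOR_RGB2HSV); m=((h[...,1]<60)&(h[...,2]>110)).astype(np.uint8)
    k=max(cv2.findContours(m,cv2.RETR_EXTERNAL,cv2.CHAIN_APPROX_NONE)[0],key=cv2.contourArea)
    (x,y),r=cv2.minEnclosingCircle(k); return c,(x+u0,y+v0),r
E
python3 - <<'E'
from h import *
c1,p1,r1=wball(263,163); x,y,z=manip.current_tool_pos()
manip.servo_line([x,y-.08,z-.02],vel=.2)
c2=viewer.get_calibration('wrist'); g=proj(c2,[.504,-.291,.046])
c2,p2,r2=wball(*g); print(p1,r1,g,p2,r2)
b,e=tri(ray(c1,*p1),ray(c2,*p2)); print(b,e, manip.current_tool_pos())
f=192/np.tan(np.radians(c1['vfov'])/2)
print('radius',r1/f*np.linalg.norm(b-c1['eye']),r2/f*np.linalg.norm(b-c2['eye']))
np.save('ball.npy',b)
E
```

```text
(263.2822570800781, 162.8487892150879) 21.916309356689453 (np.float64(262.67609836601974), np.float64(94.08146322263048)) (263.0, 87.69607925415039) 26.005647659301758
[ 0.50443198 -0.28506209  0.05062204] 0.0002498755777558342 [ 0.503672   -0.37084652  0.22977266]
radius 0.024437794569681245 0.026904145566189256
```

```bash
python3 - <<'E'
from h import *
b=np.load('ball.npy')
c=viewer.get_calibration('wrist')
bx,by=b[0],-.287
q=down(0)
manip.servo_line([bx,by,.15],q,vel=.2)
manip.servo_line([bx,by,.046-.019+.003],vel=.12)
print('f',manip.current_force())
effector.close(15); print('gap',manip.current_finger_gap(),manip.current_gripper_force())
manip.servo_line([bx,by,.10],vel=.1); print(manip.current_finger_gap(),manip.current_gripper_force())
manip.servo_line([bx,by,.24],vel=.2)
# drum approach: check IK for several yaws
for d in (0,16,-20,40,90,106):
    s=manip.solve_ik([.4905,.320,.2],down(np.radians(d))); print(d,None if s is None else np.round(s,2))
print(manip.current_finger_gap(),manip.current_clock())
E
```

```text
f [ 1.09791364 -0.07728251  0.1389656 ]
gap 0.04915474599014051 15.000101029872894
0.049452022972825325 14.99985471367836
0 [ 0.22  0.72 -1.24  1.73  0.72  1.23 -1.2 ]
16 [ 0.24  0.76 -1.29  1.73  0.77  1.27 -0.96]
-20 [ 0.12  0.59 -1.03  1.73  0.56  1.14 -1.42]
40 [ 0.26  0.8  -1.34  1.73  0.81  1.3  -0.57]
90 [ 0.25  0.77 -1.3   1.73  0.78  1.27  0.33]
106 [ 0.17  0.64 -1.12  1.73  0.63  1.18  0.72]
0.04947130655786464 6.725
```

```bash
python3 - <<'E'
from h import *
ct=viewer.get_calibration('top'); D=np.array([.490,.321])
ang=[]
for p in((218,240),(163,368)):
    v=onz(ct,p[0]/5+119.6,p[1]/5+159.6,.014)[:2]-D; ang.append(np.degrees(np.arctan2(v[1],v[0]))); print(v,ang[-1])
best=max((d for d in(0,16,-20,40,90,106)),key=lambda d:min(abs((d-a+90)%180-90) for a in ang)); print('yaw',best)
q=down(np.radians(best))
manip.move_pose([*D,.24],q); print(manip.current_finger_gap(),manip.current_tool_pos())
im=viewer.get_image('wrist');cv2.imwrite('pics/w2.png',im[:,:,::-1]); print(proj(viewer.get_calibration('wrist'),[*D,.08]),manip.current_clock())
E
```

```text
[ 0.04049498 -0.0061589 ] -8.64786697440226
[-0.03950874  0.02235463] 150.4981792315359
yaw 90
0.0491814790541071 [0.49102473 0.31964755 0.23975503]
(np.float64(262.24613244821114), np.float64(175.32952968015942)) 8.95
```

View pics/w2.png

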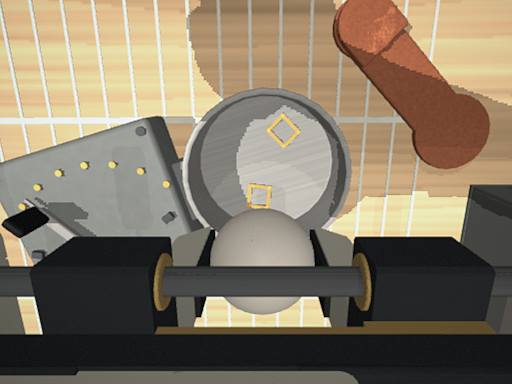

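The ball is held and the drum is clear. The rim spans columns 182–351 (centre about 267, 5 px right of predicted), so I shift the target about 3 mm in +y. Both buckles, at (284,130) and (259,196), lie off the finger line.

```bash
python3 - <<'E'
from h import *
D=[.490,.324]
manip.servo_line([*D,.12],vel=.15); manip.servo_line([*D,.035],vel=.08); manip.sleep(.2)
f0=manip.current_force(); print('f0',f0)
z=.035
while z>.0135:
    z-=.002 if z>.021 else .001
    manip.servo_line([*D,z],vel=.03); f=manip.current_force()-f0
    if f[2]>1.5 or np.hypot(*f[:2])>5: break
print(z,manip.current_tool_pos(),f,manip.current_finger_gap())
effector.open_jaws(); manip.sleep(.1); print('open',manip.current_finger_gap(),manip.current_force())
manip.servo_line([*D,.10],vel=.08); manip.servo_line([*D,.24],vel=.2); manip.sleep(.2)
print(manip.current_clock())
c=viewer.get_calibration('wrist');im=viewer.get_image('wrist');cv2.imwrite('pics/w3.png',im[:,:,::-1]);
im=viewer.get_image('top');cv2.imwrite('pics/top3.png',im[:,:,::-1]); print(proj(viewer.get_calibration('top'),[*D,.037]))
E
```

```text
f0 [ 0.07370598 -0.01095849 -2.08911415]
0.02099999999999999 [0.49017506 0.32426902 0.02123217] [0.20825799 0.02630502 2.27074702] 0.04946781328597817
open 0.09216432371914754 [-0.32835369 -0.52602138  0.0167176 ]
16.1917
(np.float64(157.69663220686522), np.float64(219.90313081468378))
```

View pics/w3.png

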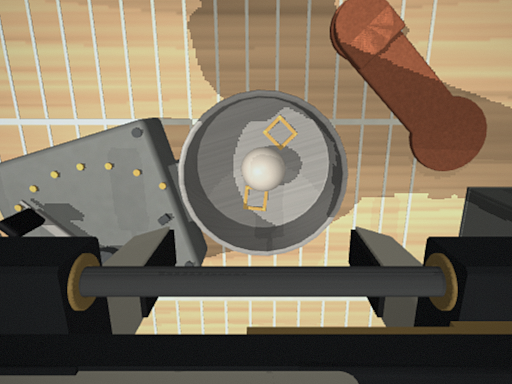

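The ball lies released on the drum floor at (263,170), close to the middle (drum centre about (264,172)), and both buckles are beside it. The paddle is at the left edge, at (22,221). Next I look at the lever from behind the paddle.

```bash
cat >> h.py <<'E'
PHI=np.radians(16.2); X=np.array([np.cos(PHI),np.sin(PHI)]); Y=np.array([-np.sin(PHI),np.cos(PHI)])
PIV=np.array([.5932,.1496])
def lev(q,r=.09): a=.916-q; return PIV+r*(-np.cos(a)*X-np.sin(a)*Y)
def lyaw(q): return down(PHI+.916-q)
def qof(p): v=np.asarray(p)[:2]-PIV; return .916-np.arctan2(-v@Y,-v@X)
E
python3 - <<'E'
from h import *
effector.close(10)
manip.move_pose([*lev(0.0),.20],lyaw(0.0)); manip.sleep(.1)
c=viewer.get_calibration('wrist');im=viewer.get_image('wrist');cv2.imwrite('pics/w4.png',im[:,:,::-1])
print(manip.current_q(),manip.current_clock(),c)
for q in(0,.262,.524): print(q,proj(c,[*lev(q),.114]),proj(c,[*lev(q,.112),.062]))
for r in(0.,): print('piv',proj(c,[*PIV,.06]))
E
```

```text
[ 0.76629889  0.80809638 -1.40294728  1.78024212  0.83106896  1.30486858
  0.35934966] 18.925 {'vfov': 60.90224184649581, 'cx': 262.002889876586, 'cy': 192.8874196141416, 'eye': array([0.49083013, 0.09568638, 0.35947959]), 'attitude': array([0.81647908, 0.56031241, 0.0798357 , 0.11418484])}
0 (np.float64(257.5633920559894), np.float64(199.34908614047407)) (np.float64(234.72957795865403), np.float64(182.93652931362112))
0.262 (np.float64(261.5911121906131), np.float64(170.30873775189812)) (np.float64(238.32025145794765), np.float64(152.20510147198416))
0.524 (np.float64(273.74021392574355), np.float64(141.91186356319088)) (np.float64(250.41400221357395), np.float64(122.09173619360887))
piv (np.float64(353.27652535949176), np.float64(182.85877691530212))
```

View pics/w4.png

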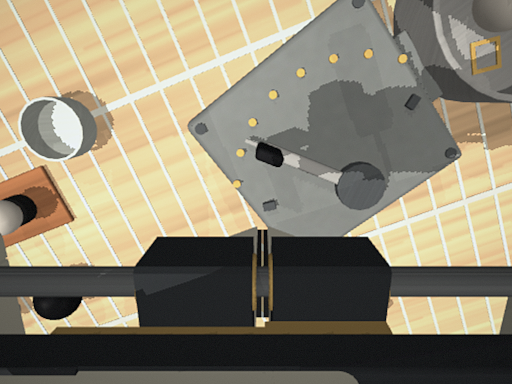

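```bash
python3 - <<'E'
from h import *
from scipy.optimize import least_squares
E=np.array([0.49083013,0.09568638,0.35947959]);c=dict(vfov=60.90224184649581,cx=262.0029,cy=192.8874,eye=E,attitude=np.array([0.81647908,0.56031241,0.0798357,0.11418484]))
im=cv2.imread('pics/w4.png');h=cv2.cvtColor(im,cv2.COLOR_BGR2HSV)
m=(h[...,1]>110)&(h[...,2]>120)&(h[...,0]>18)&(h[...,0]<32)
S=[b[0] for b in blobs(m[:215,225:412],10)];S=[s+[225,0] for s in S if True]
P=np.array([onz(c,*s,.064)[:2] for s in S]); print(np.round(S,1).tolist())
sub=im[130:180,245:295].max(2); 
for b in blobs(sub<45,20): print('black',b[0]+[245,130],b[1]);print([ (z,round(qof(onz(c,*(b[0]+[245,130]),z)),3)) for z in(.08,.093,.114)], onz(c,*(b[0]+[245,130]),.1))
print('tip',qof(onz(c,247,141,.07)),np.linalg.norm(onz(c,247,141,.07)[:2]-PIV))
print('hub',onz(c,360,185,.07), 'studs q',[round(qof(p),3) for p in P],[round(np.linalg.norm(p-PIV),4) for p in P])
for q in(.262,.393,.524):
  print(q,[np.round(proj(c,[*lev(q,r),z])) for r in(.079,.101) for z in(.072,.114)], np.round(proj(c,[*lev(q,.03),.074])))
E
```

```text
[[367.8, 53.3], [332.9, 58.1], [402.0, 58.3], [300.4, 72.5], [272.6, 94.3], [252.4, 121.8], [240.1, 152.2], [236.4, 183.3]]
black [268.9 154.3] [ 11  12  27  25 457]
[(0.08, np.float64(0.358)), (0.093, np.float64(0.379)), (0.114, np.float64(0.413))] [0.5325995 0.0861813 0.1      ]
tip 0.38308710822761427 0.10761350322226639
hub [0.59394612 0.15297135 0.07      ] studs q [np.float64(1.587), np.float64(1.327), np.float64(1.848), np.float64(1.065), np.float64(0.8), np.float64(0.535), np.float64(0.269), np.float64(0.002)] [np.float64(0.1131), np.float64(0.1126), np.float64(0.1137), np.float64(0.1117), np.float64(0.1113), np.float64(0.1106), np.float64(0.1104), np.float64(0.1103)]
0.262 [array([273., 164.]), array([275., 174.]), array([250., 157.]), array([248., 167.])] [326. 178.]
0.393 [array([277., 153.]), array([280., 161.]), array([254., 143.]), array([253., 150.])] [328. 174.]
0.524 [array([283., 142.]), array([286., 149.]), array([261., 129.]), array([261., 134.])] [330. 170.]
```

In the wrist view the eight studs match the predicted positions within about 2 px, but the lever itself reads q≈0.37, between studs 2 and 3, with the paddle at (269,154). I'll find it by contact and check after each click.

```bash
cat >> h.py <<'E'
def tang(q): a=.916-q; return -np.sin(a)*X+np.cos(a)*Y
def goq(q,z=.083,vel=.04): manip.servo_line([*lev(q),z],lyaw(q),vel=vel)
def click(qf,qmax,dq=.02):
    """advance finger along the arc until the resistance rises and then vanishes"""
    f0=manip.current_force(); peak=0; log=[]
    while qf<qmax-1e-9:
        qf+=dq; goq(qf); f=-(manip.current_force()-f0)[:2]@tang(qf); log.append((round(qf,3),round(f,1)))
        peak=max(peak,f)
        if peak>2 and f<.3*peak and f<1: break
    print(log,'t',manip.current_clock()); return qf
def look(name=None,guess=None):
    c=viewer.get_calibration('wrist');im=viewer.get_image('wrist')
    if name: cv2.imwrite(name,im[:,:,::-1])
    m=im.max(2)<45; m[225:]=0
    for b in blobs(m,150):
        print('black',b[0],b[1][4],'q',round(qof(onz(c,*b[0],.093)),3),'r',np.round(np.linalg.norm(onz(c,*b[0],.093)[:2]-PIV),3))
E
python3 - <<'E'
from h import *
goq(0.0,vel=.12); manip.sleep(.2); look()
qf=click(0.0,.36); manip.sleep(.2); print('qf',qf,manip.current_force()); look('pics/w5.png')
E
```

```text
black [278.9 192.9] 1826 q 0.369 r 0.087
[(0.02, np.float64(0.2)), (0.04, np.float64(1.0)), (0.06, np.float64(0.0)), (0.08, np.float64(0.3)), (0.1, np.float64(0.5)), (0.12, np.float64(-0.2)), (0.14, np.float64(0.6)), (0.16, np.float64(0.9)), (0.18, np.float64(1.0)), (0.2, np.float64(0.7)), (0.22, np.float64(-0.3)), (0.24, np.float64(0.1)), (0.26, np.float64(0.2)), (0.28, np.float64(-0.1)), (0.3, np.float64(0.1)), (0.32, np.float64(-0.7)), (0.34, np.float64(3.2)), (0.36, np.float64(5.0))] t 24.8
qf 0.36000000000000004 [ 4.83578388 -4.65820579 -1.28129823]
black [267.2 213.3] 972 q 0.591 r 0.089
```

View pics/w5.png

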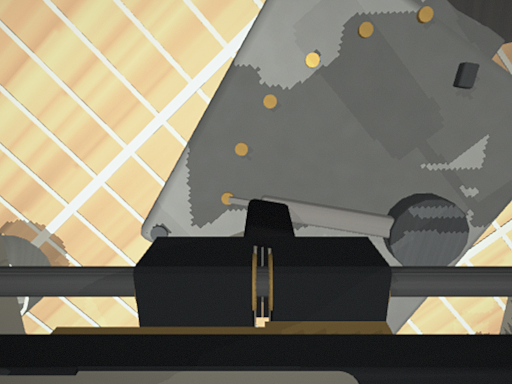

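Here the pointer is at the stud at (228,198), with more studs at (241,149), (270,101), (313,60), (365,29) and (425,14). I'll identify them by projection.

```bash
python3 - <<'E'
from h import *
c=viewer.get_calibration('wrist')
for i in range(8): print(i+1,np.round(proj(c,[*lev(.2618*i,.112),.064])))
for n,p,z in(('tip',(232,198),.07),('hub',(430,228),.07),('armin',(390,225),.074)): w=onz(c,*p,z);print(n,w,qof(w))
print(qof(manip.current_tool_pos()),manip.current_force())
E
```

```text
1 [237. 289.]
2 [225. 247.]
3 [225. 200.]
4 [239. 151.]
5 [267. 104.]
6 [309.  63.]
7 [362.  33.]
8 [422.  18.]
tip [0.5067484  0.08497838 0.07      ] 0.5568512526533415
hub [0.59446941 0.15590731 0.07      ] 2.9681462768288407
armin [0.57555054 0.13999195 0.074     ] 0.7002232874076137
0.342849591755663 [ 4.28805449 -3.77265491 -0.74177891]
```

```bash
sed -i 's/f0=manip.current_force(); peak/f0=np.zeros(3) if z0 else manip.current_force(); peak/; s/def click(qf,qmax,dq=.02)/def click(qf,qmax,dq=.02,z0=False)/' h.py
cat >> h.py <<'E'
def tip(qf,name):
    """picture + predicted stud pixels; bright arm/pointer end"""
    c=viewer.get_calibration('wrist');im=viewer.get_image('wrist');cv2.imwrite(name,im[:,:,::-1])
    print('studs',[(i+1,*np.round(proj(c,[*lev(.2618*i,.112),.064]))) for i in range(8)])
E
python3 - <<'E'
from h import *
qf=click(.36,.54,z0=True); print(qf); manip.sleep(.3); print(manip.current_force()); tip(qf,'pics/w6.png')
E
```

```text
[(0.38, np.float64(7.7)), (0.4, np.float64(9.7)), (0.42, np.float64(11.7)), (0.44, np.float64(13.8)), (0.46, np.float64(16.7)), (0.48, np.float64(-0.5))] t 26.55
0.4800000000000001
[ 0.18801324 -0.87052879 -0.37451793]
studs [(1, np.float64(246.0), np.float64(310.0)), (2, np.float64(229.0), np.float64(271.0)), (3, np.float64(223.0), np.float64(226.0)), (4, np.float64(230.0), np.float64(178.0)), (5, np.float64(252.0), np.float64(130.0)), (6, np.float64(288.0), np.float64(86.0)), (7, np.float64(336.0), np.float64(51.0)), (8, np.float64(393.0), np.float64(29.0))]
```

View pics/w6.png

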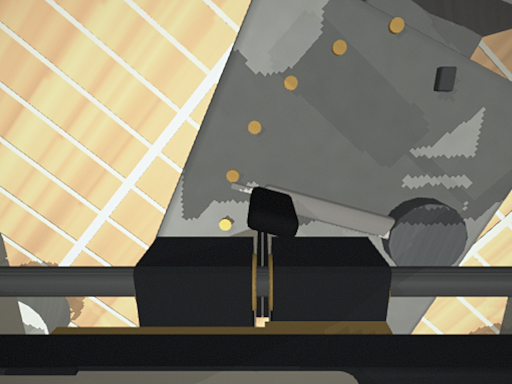

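The pointer end is at (233,187), and the stud-4 centre is at (233,176). I'll work out the remaining angle.

```bash
python3 - <<'E'
from h import *
c=viewer.get_calibration('wrist')
s=lambda u,v,z:qof(onz(c,u,v,z))
print('stud4',s(233,176,.062),s(233,176,.066),'stud3',s(225,224,.064),'tip',s(233,187,.064),s(233,187,.07),s(233,187,.074),'paddletop',s(272,200,.114),'tcp',qof(manip.current_tool_pos()), -manip.current_force()[:2]@tang(.48))
im=cv2.imread('pics/w6.png');h=im[178:245,285:400].astype(int)
hub=onz(c,427,232,.07);print('hub',hub,'arm pts q',s(300,197,.074),s(385,223,.074))
# arm direction independent of pivot: centreline points on arm at z=.074
for pa,pb in(((290,198.5),(385,229)),((233,187),(385,229))):
    d=(onz(c,*pa,.074)-onz(c,*pb,.074))[:2]; print('dir q',.916-np.arctan2(-d@Y,-d@X))
E
```

```text
stud4 0.7924647348553209 0.801368435612144 stud3 0.5332409899550155 tip 0.7411784898983637 0.7565989994568805 0.7668933747606157 paddletop 0.8802062403740042 tcp 0.48820246435720716 0.656270057790459
hub [0.59424865 0.15519061 0.07      ] arm pts q 0.8331988912344933 0.9331808448816249
dir q 0.8001096825535142
dir q 0.7590870291660275
```

```bash
python3 - <<'E'
from h import *
manip.sleep(.4)
qf=click(.48,.80); manip.sleep(.8); print(qf,qof(manip.current_tool_pos()),manip.current_force()); look('pics/w7.png')
E
```

```text
[(0.5, np.float64(-0.4)), (0.52, np.float64(-0.1)), (0.54, np.float64(0.0)), (0.56, np.float64(-0.5)), (0.58, np.float64(-0.5)), (0.6, np.float64(1.2)), (0.62, np.float64(3.8)), (0.64, np.float64(7.3)), (0.66, np.float64(8.5)), (0.68, np.float64(11.6)), (0.7, np.float64(13.1)), (0.72, np.float64(14.9)), (0.74, np.float64(-1.3))] t 30.55
0.7400000000000002 0.7400609351126302 [0.01734708 0.22215042 0.96245975]
black [273.6 203.3] 1854 q 1.054 r 0.088
```

```bash
python3 - <<'E'
from h import *
qf=click(.74,1.06); manip.sleep(.8); print(qf,qof(manip.current_tool_pos()),manip.current_force()); look()
E
```

```text
[(0.76, np.float64(-0.2)), (0.78, np.float64(-0.5)), (0.8, np.float64(-0.4)), (0.82, np.float64(-0.0)), (0.84, np.float64(0.2)), (0.86, np.float64(0.1)), (0.88, np.float64(3.5)), (0.9, np.float64(6.4)), (0.92, np.float64(8.4)), (0.94, np.float64(10.5)), (0.96, np.float64(13.6)), (0.98, np.float64(13.9)), (1.0, np.float64(-0.4))] t 34.65
1.0000000000000002 1.0001379179255523 [-0.09076465  0.50055924  0.3251557 ]
black [273.1 202.8] 1870 q 1.317 r 0.089
```

```bash
python3 - <<'E'
from h import *
goq(.95); p=manip.current_tool_pos(); manip.servo_line([p[0],p[1],.25],vel=.15)
look()
manip.move_pose([.45,-.05,.30],down(0)); manip.sleep(.3)
ct=viewer.get_calibration('top'); im=viewer.get_image('top'); g=proj(ct,[.490,.324,.037]); u,v=map(int,g)
h=cv2.cvtColor(im[v-14:v+15,u-14:u+15],cv2.COLOR_RGB2HSV)
for b in blobs((h[...,1]<60)&(h[...,2]>130),20): print('ball',b[0]+[u-14,v-14],b[1][4],'exp',np.round(g,1))
g=proj(ct,[*lev(1.309),.093]);print('paddle exp',g)
sub=im[150:260,170:270].max(2)<40
for b in blobs(sub,10): w=b[0]+[170,150];print(w,b[1][4],qof(onz(ct,*w,.093)))
g=[proj(ct,p) for p in([.504,-.204,.04],[.504,-.372,.04])]
for u,v in np.int32(g):
    h=cv2.cvtColor(im[v-9:v+10,u-9:u+10],cv2.COLOR_RGB2HSV); print('balls',[(b[0]+[u-9,v-9],b[1][4]) for b in blobs((h[...,1]<75)&(h[...,2]>110))])
print(manip.current_force(),manip.current_clock())
E
```

```text
black [270.4 144.3] 272 q 1.335 r 0.089
paddle exp (np.float64(210.58733230958376), np.float64(215.23726867455548))
[209.9 215.4] 31 1.329882807861633
balls [(array([329.9, 220. ]), np.int32(319))]
balls [(array([386.1, 222.3]), np.int32(47))]
[ 0.31163249  0.34993268 -0.14886189] 38.2167
```

```bash
python3 - <<'E'
from h import *
D=[.490,.324]
manip.move_pose([*D,.25],down(np.pi/2)); manip.sleep(.2)
c=viewer.get_calibration('wrist'); g=proj(c,[*D,.037]); im=viewer.get_image('wrist')
gr=cv2.GaussianBlur(cv2.cvtColor(im,cv2.COLOR_RGB2GRAY),(5,5),1)
x,y,w=int(g[0]),int(g[1]),60
C=cv2.HoughCircles(gr[y-w:y+w,x-w:x+w],cv2.HOUGH_GRADIENT,1,20,param1=80,param2=18,minRadius=15,maxRadius=30)
print(g)
for k in C[0][:3]: p=k[:2]+[x-w,y-w]; print(p,k[2],onz(c,*p,.037))
E
```

```text
(np.float64(262.3168627348737), np.float64(164.82649374181858))
[263.5 164.5] 20.2 [0.48962045 0.32536932 0.037     ]
[272.5 126.5] 17.7 [0.44644255 0.33551212 0.037     ]
```

The ball is at (0.490, 0.325), in the middle of the drum, and the lever reads about 1.32 rad, which is the sixth notch. The arm is clear, so I hand in.

```bash
python3 -c "
from bench import manip
print(manip.hand_in(), manip.current_clock())"
```

```text
the job is handed in; nothing more can be done
the job is handed in; nothing more can be done
```

The job is handed in with no verdict returned: the large ball was set down gently in the middle of the drum, and the lever went through notches four and five to the sixth, where it last read about 1.32 rad.

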